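# Transfer lathe tooling to the setup tray in reverse order

### The arm

A 7-joint arm with a two-finger parallel gripper is mounted at the origin on the work surface. World frame = base frame: x ahead of the robot, y to its left, z up, the work surface at z = 0. Lengths are in m, angles in rad, forces in N, time in s.
With the tool pointing down it reaches from about 0.425 to 1.025 m from the base axis. Payload 3.6 kg.
Tool frame: the origin (TCP) lies at the very end of the fingers, on their centre line; the grasp point (between the pads) lies 19 mm behind it; z points along the fingers, y is the line along which they close (so a half turn about z gives the same grasp; the last joint's range is limited). The gripper opens to 85 mm and grips with 20 to 120 N. Pads are 22 mm wide; open, the fingers measure 114 mm over their backs; the gripper's body (76 mm by 85 mm) begins 54 mm behind the grasp point. The pads swing forward as they close: fully open they stand 13 mm farther back than shut.
Start: joints at [1.008, 0.591, 0.048, 1.609, -0.033, 0.943, -0.034], TCP at [0.328, -0.647, 0.231] pointing down, gripper open.
Joint ranges: [-2.69, 2.69], [-0.47, 2.24], [-1.27, 1.36], [0.19, 2.51], [-1.53, 4.68], [0.08, 2.07], [-3.09, 3.09]. Speed limits (rad/s): [2.57, 2.57, 3.14, 3.14, 3.14, 3.14, 3.14].

### API

Orientations are given as [roll, pitch, yaw] about the fixed x, y, z axes, in that order (R = Rz(yaw) Ry(pitch) Rx(roll)).
In Python, from cell import ctrl gives the robot as it stands.
- The arm moves only by the tool drive_tool, never from a script. Its argument "deltas" is a list of rows, each a list of 7 numbers: the closure, from 0 (fully open) to 1 (shut), then the shift along the world's x, y, z each as a share of 200 mm, from -1 to 1, then the turn, a rotation vector about the world's x, y, z each as a share of 1.5 rad, from -1 to 1. In form: [[grip, dx, dy, dz, wx, wy, wz], ...]. A call has 1 to 20 rows; each row shifts and turns the commanded pose from where the row before left it; what a row does not reach is not made up. A row lasts 1/12 s, in which the tool goes at most 41.7 mm and 7.16 degrees, less where a joint would pass 70% of its speed; a pose out of reach is approached as far as the arm can. A call with a number of a shift or a turn outside -1 to 1 is refused whole. A call with a gripper value outside its range is refused whole. The fingers move at their own pace and stop on an object; the grip force is fixed at half the most. Time passes only in rows, so rows that do not move let the fingers close. It gives the time, the measured TCP pose, the force, the opening and the grip force at its end, in the units of the state.
- ctrl.sense(): the state, without advancing time (a new reading comes with each control period).
- ctrl.get_image(name): name is "scene" or "top"; returns a dict with "color" (420x560x3 uint8, red, green, blue), "intrinsics" (3x3 intrinsics, pixels), "position" and "rotation" of the camera in the world. Camera axes: x right, y down, z forward; pixel columns grow to the right and rows downward; lengths in m; the calibration is good to about 2 mm. A picture is of the moment at which its call begins. There is no depth.
- ctrl.close_job(): hands the job in; it is judged then, once.
The state is a dict: "time_s": time; "joint_pos": joint angles; "joint_velocities": joint speeds; "tau": joint torques, N m; "position": TCP position; "orientation": TCP orientation; "ft_force": force on the tool from outside, world axes, zero at the start; "ft_torque": the same for the moment, N m; "opening": opening from 0.0 (shut) to 1.0 (fully open); "gripper_force": force on a finger pad.
Only numpy, scipy, OpenCV 4.12 (cv2) and the standard library are available. Lean on these libraries where they do the work, as an engineer would, in place of code of your own. Each camera call takes 0.05 s, during which the arm holds its last target. There are 200 camera calls.

### The job

Move the four pieces of tooling from the cups on the wooden block into the four compartments of the aluminium tray, one in each, in reverse order: the piece nearest the block's end post goes into the compartment farthest from the tray's end post, the second nearest into the second farthest, and so on, so that the one farthest from the block's post ends up nearest the tray's post. Keep every piece upright all the way and leave all four standing flat on the tray's floor.

Things in the scene. Friction and masses are not known exactly. Their poses are not given: they have to be found in the camera images.
- chuck_mid (a point): drill chuck of dark steel, 70 mm tall, standing on its flat end: plain round body 40 mm diameter from the bottom to 46 mm up, then a cone narrowing to three small jaws on top; 0.42 kg nominal. Loose, stands upright, round (it can be gripped from any side). The point is its centre, on the axis half-way up, 35 mm above its underside; z is its axis, up. A good place to grip is this height.
- centre_mid (a point): lathe centre of bright steel, 74 mm tall: flange 44 mm diameter and 10 mm thick at the bottom, straight round body 36 mm diameter from 10 to 48 mm up, then a sharp cone to a point; 0.40 kg nominal. Loose, stands upright, round (it can be gripped from any side). The point is its centre, on the axis half-way up, 37 mm above its underside; z is its axis, up. A good place to grip is this height.
- cutter_mid (a point): end-mill holder, 70 mm tall: dark round foot 42 mm diameter and 16 mm thick, bright straight body 30 mm diameter from 16 to 48 mm up, then a thin dark cutter about 11 mm diameter; 0.35 kg nominal. Loose, stands upright, round (it can be gripped from any side). The point is its centre, on the axis half-way up, 35 mm above its underside; z is its axis, up. A good place to grip is this height.
- gear_mid (a point): gear shaft, 66 mm tall: toothed wheel 44 mm diameter and 16 mm thick at the bottom, then a plain shaft 22 mm diameter to the flat top; 0.28 kg nominal. Loose, stands upright, round (it can be gripped from any side). The point is its centre, on the axis half-way up, 33 mm above its underside; z is its axis, up. A good place to grip is this height.
- cup1: The wooden cup in which the drill chuck stands at the start (it stays where it is, so it tells where that piece stood). Square, 58 x 58 mm outside, 50 mm inside, 10 mm high with a 4 mm floor, fixed on the wooden block. Origin: centre of its underside. All four cups look alike.
- cup2: The wooden cup in which the lathe centre stands at the start (it stays where it is, so it tells where that piece stood). Square, 58 x 58 mm outside, 50 mm inside, 10 mm high with a 4 mm floor, fixed on the wooden block. Origin: centre of its underside. All four cups look alike.
- cup3: The wooden cup in which the end-mill holder stands at the start (it stays where it is, so it tells where that piece stood). Square, 58 x 58 mm outside, 50 mm inside, 10 mm high with a 4 mm floor, fixed on the wooden block. Origin: centre of its underside. All four cups look alike.
- cup4: The wooden cup in which the gear shaft stands at the start (it stays where it is, so it tells where that piece stood). Square, 58 x 58 mm outside, 50 mm inside, 10 mm high with a 4 mm floor, fixed on the wooden block. Origin: centre of its underside. All four cups look alike.
- block: Wooden block that carries the four cups in a row: 70 x 294 x 14 mm, fixed. Origin: on its underside, below the middle of the row. The row runs along its y; the cups stand at y = -99, -33, 33 and 99 mm. A round wooden post, 18 mm diameter and 30 mm tall, stands on the block at y = +146 mm, beyond the last cup, and marks the +y end.
- tray: Fixed aluminium tray, 72 x 294 mm, empty at the start. Origin: underside, below the middle of its row of four compartments, which runs along y: centres at y = -99, -33, 33, 99 mm, each 64 (x) by 62 mm (y) inside, floor 6 mm above the origin, walls 4 mm thick and 8 mm high above the floor. A round dark steel post (18 mm diameter, 30 mm tall) at y = +146 mm marks the +y end.

How it is judged:
By the outcome, as a careful person would: the job done as asked, in the order asked, and still so for the second after the job is handed in, with the robot touching nothing.
It also fails if it takes over 106 s, if anything falls off the work surface, if the arm or the gripper's body presses on something with over 40 N, if the wrist force passes 120 N, or if a joint passes its speed limit or range.

## Working session

There is one attempt and no reset: what is moved stays moved. The work goes in short steps, Python scripts to look and compute and a tool call to move; the robot and the scene stay as the last step left them, time stands still between calls to the robot, and variables do not carry over. Pictures are saved under pics/ and viewed, at most 14 in all, crops included, and the job is handed in when it is done.

Besides the shell and the picture viewer there is one more tool, called after "Call:" as name([rows], argument=value, ...), one row to a line, values as JSON. drive_tool: Moves the arm, as the interface text tells. Shift numbers are shares of 200 mm and turn numbers shares of 1.5 rad, none past 1 either way. Its arguments: {"type":"object","properties":{"deltas":{"type":"array","items":{"type":"array","items":{"type":"number","minimum":-1,"maximum":1}}}},"required":["deltas"]}

```bash
mkdir -p pics; ls
python3 - <<'E'
from cell import ctrl
import cv2
for n in("scene","top"):
    d=ctrl.get_image(n);cv2.imwrite(f"pics/{n}0.png",d["color"][:,:,::-1]);print(n,d["intrinsics"],d["position"],d["rotation"])
s=ctrl.sense();print(s["time_s"],s["position"],s["orientation"],s["opening"])
E
```

```text
pics
scene [[506.48414981   0.         291.64444809]
 [  0.         506.48414981 211.51932392]
 [  0.           0.           1.        ]] [ 1.01811054 -0.40147394  0.75814245] [-2.43471831e+00  1.00179180e-03  9.17642532e-01]
top [[388.07159318   0.         282.23621402]
 [  0.         388.07159318 213.11713099]
 [  0.           0.           1.        ]] [ 0.37935395 -0.01860804  0.80056893] [-2.91236646e+00  1.10427228e-03 -1.61991641e+00]
0.1 [ 0.32723981 -0.64609701  0.23024931] [-3.13954912e+00  8.43514193e-05  4.68852445e-01] 0.9979663609980576
```

View pics/top0.png

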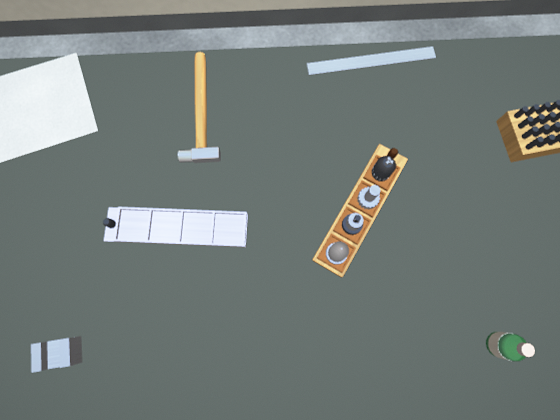

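View pics/scene0.png

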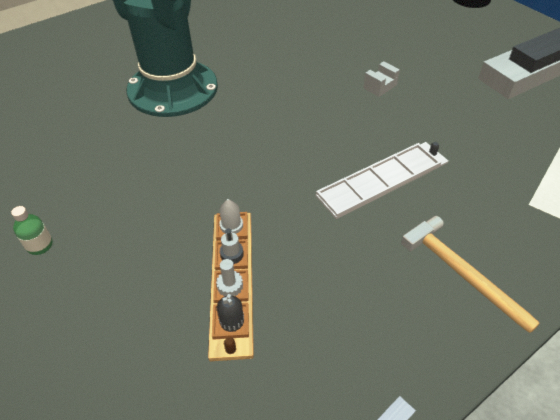

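Top view: the block post is at (393,154), with the chuck (384,167), gear (369,196), cutter (353,221) and lathe centre (338,250) following it. The tray post is on the left at (110,223), and the compartments run right to (230,228). The scene view confirms the order chuck, gear, cutter, centre from the block's post.

```bash
cat > h.py <<'E'
import numpy as np,cv2
from scipy.spatial.transform import Rotation as R
def ray(d,p,z):
    K=np.array(d["intrinsics"]);r=np.array(d["rotation"])
    M=R.from_euler("xyz",r).as_matrix() if r.ndim==1 else r
    v=M@np.linalg.solve(K,[p[0],p[1],1]);c=np.array(d["position"])
    return (c+v*(z-c[2])/v[2])[:2]
def big(m,box):
    x0,y0,x1,y1=box;k=np.zeros_like(m);k[y0:y1,x0:x1]=m[y0:y1,x0:x1]
    k=cv2.morphologyEx(k,cv2.MORPH_CLOSE,np.ones((5,5)))
    return max(cv2.findContours(k,0,1)[0],key=cv2.contourArea)[:,0].astype(float)
E
python3 - <<'E'
from cell import ctrl
from h import *
def fit(d,m,box,z):
    c=big(m,box);w=np.array([ray(d,p,z) for p in c],np.float32)
    r=cv2.minAreaRect(w*1000);b=cv2.boxPoints(r);a=b[1]-b[0];e=b[2]-b[1]
    l=a if np.hypot(*a)>np.hypot(*e) else e
    print(np.round(r[0],1),np.round(r[1],1),"yaw",np.degrees(np.arctan2(l[1],l[0])))
for n,bb,tb in(("top",(300,135,420,285),(95,200,260,255)),("scene",(200,195,265,365),(305,135,460,220))):
    d=ctrl.get_image(n);h=cv2.cvtColor(d["color"],cv2.COLOR_RGB2HSV)
    wood=cv2.inRange(h,(5,90,60),(30,255,255));al=cv2.inRange(h,(0,0,130),(180,70,255))
    print(n);fit(d,wood,bb,.014);fit(d,al,tb,.012)
    for nm,p in (("bpost",(393,152)),("tpost",(109,223))) if n=="top" else (("bpost",(230,342)),("tpost",(435,146))): print(nm,ray(d,p,.04)*1000)
E
```

```text
top
[ 569.2 -193.6] [ 70.2 301.2] yaw -33.635723
[547.1 194.8] [294.7  76. ] yaw 84.74422
bpost [ 676.14311109 -263.97609148]
tpost [553.46906496 320.84724276]
scene
[ 569.5 -190.9] [ 70.8 299.9] yaw -33.63006
[549.5 193.3] [296.2  83.2] yaw 84.83315
bpost [ 681.53502275 -263.48527666]
tpost [569.91194774 318.82272615]
```

Run:
```python
from cell import ctrl
from h import *
d=ctrl.get_image("top");c=np.ascontiguousarray(d["color"][:,:,::-1])
a=cv2.resize(c[195:260,95:260],None,fx=4.8,fy=4.8,interpolation=2);b=cv2.resize(c[135:285,305:415],None,fx=1.85,fy=1.85)
b=cv2.resize(c[140:280,300:420],(240,280),interpolation=2)
o=np.zeros((600,800,3),np.uint8);o[:a.shape[0],:a.shape[1]]=a;o[315:595,:240]=b
cv2.imwrite("pics/crop.png",o)
# predicted pixels
M=R.from_euler("xyz",d["rotation"]).as_matrix();K=d["intrinsics"]
def px(x,y,z):
    v=K@(M.T@(np.array([x,y,z])-d["position"]));return (v[:2]/v[2]).round(1)
for o_,u,n in(((.5468,.181),(.0906,.9959),"tray"),((.5568,-.184),(.8327,-.5538),"block")):
    print(n)
    for t in(-.134,-.066,0,.066,.134,.146): 
        p=px(o_[0]+u[0]*t,o_[1]+u[1]*t,.014);print(t,p,"crop",(p-[95,195])*4.8)
u=np.array((.8327,-.5538))
for n,t,h in(("chuck",.099,.088),("gear",.033,.084),("cutter",-.033,.088),("centre",-.099,.092)):
    print(n,px(*(np.array((.5568,-.184))+u*t),h),"in crop",(px(*(np.array((.5568,-.184))+u*t),h)-[300,140])*2+[0,315])
```

```text
tray
-0.134 [246.9 228.1] crop [729.12 158.88]
-0.066 [214.1 226.7] crop [571.68 152.16]
0 [182.2 225.4] crop [418.56 145.92]
0.066 [150.4 224.1] crop [265.92 139.68]
0.134 [117.7 222.8] crop [108.96 133.44]
0.146 [111.9 222.6] crop [ 81.12 132.48]
block
-0.134 [326.3 267.9] crop [1110.24  349.92]
-0.066 [342.5 239.2] crop [1188.    212.16]
0 [357.8 212.2] crop [1261.44   82.56]
0.066 [372.6 186.2] crop [1332.48  -42.24]
0.134 [387.4 160.1] crop [1403.52 -167.52]
0.146 [389.9 155.6] crop [1415.52 -189.12]
chuck [389.1 161. ] in crop [178.2 357. ]
gear [372.8 189.5] in crop [145.6 414. ]
cutter [356.9 217.9] in crop [113.8 470.8]
centre [340.3 247.6] in crop [ 80.6 530.2]
```

View pics/crop.png

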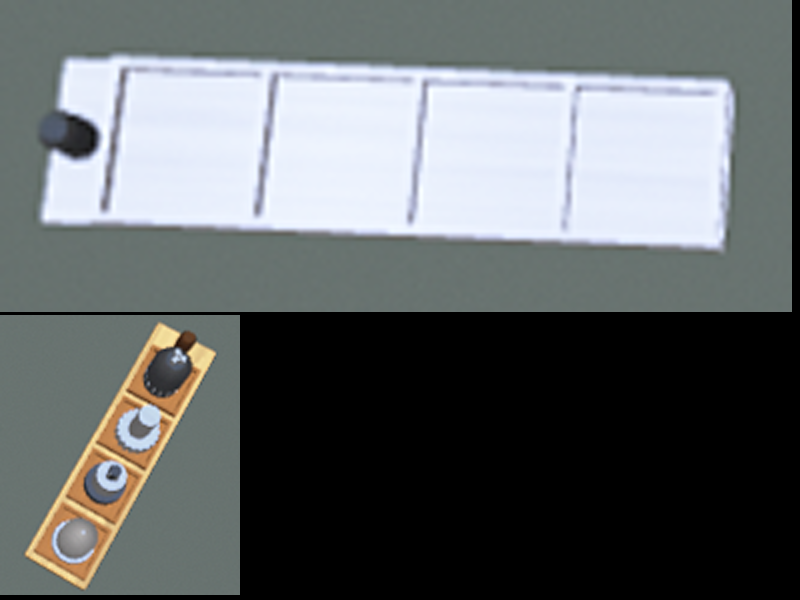

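The dividers and piece tops match the predicted pixels to within about 3 mm. I'm approaching the chuck first, at about (639, -239) mm and yaw 146.4°.

Call:
drive_tool([
  [0, 0.0867, 0.113, 0, 0, 0, 0.0773],
  [0, 0.0867, 0.113, 0, 0, 0, 0.0773],
  [0, 0.0867, 0.113, 0, 0, 0, 0.0773],
  [0, 0.0867, 0.113, 0, 0, 0, 0.0773],
  [0, 0.0867, 0.113, 0, 0, 0, 0.0773],
  [0, 0.0867, 0.113, 0, 0, 0, 0.0773],
  [0, 0.0867, 0.113, 0, 0, 0, 0.0773],
  [0, 0.0867, 0.113, 0, 0, 0, 0.0773],
  [0, 0.0867, 0.113, 0, 0, 0, 0.0773],
  [0, 0.0867, 0.113, 0, 0, 0, 0.0773],
  [0, 0.0867, 0.113, 0, 0, 0, 0.0773],
  [0, 0.0867, 0.113, 0, 0, 0, 0.0773],
  [0, 0.0867, 0.113, 0, 0, 0, 0.0773],
  [0, 0.0867, 0.113, 0, 0, 0, 0.0773],
  [0, 0.0867, 0.113, 0, 0, 0, 0.0773],
  [0, 0.0867, 0.113, 0, 0, 0, 0.0773],
  [0, 0.0867, 0.113, 0, 0, 0, 0.0773],
  [0, 0.0867, 0.113, 0, 0, 0, 0.0773],
  [0, 0, 0, 0, 0, 0, 0],
  [0, 0, 0, 0, 0, 0, 0],
])

```text
time_s: 1.92
position: [0.6409, -0.2372, 0.2313]
orientation: [3.14, -0.0, 2.56]
ft_force: [0.2, 0.1, 0.3]
opening: 1.002
gripper_force: 0.0
```

Call:
drive_tool([
  [0, -0.007, -0.014, -0.09, 0, 0, 0],
  [0, 0, 0, -0.1, 0, 0, 0],
  [0, 0, 0, -0.1, 0, 0, 0],
  [0, 0, 0, -0.1, 0, 0, 0],
  [0, 0, 0, -0.1, 0, 0, 0],
  [0, 0, 0, -0.1, 0, 0, 0],
  [0, 0, 0, -0.1, 0, 0, 0],
  [0, 0, 0, -0.1, 0, 0, 0],
  [0, 0, 0, -0.08, 0, 0, 0],
  [0, 0, 0, -0.06, 0, 0, 0],
  [0, 0, 0, -0.04, 0, 0, 0],
  [0, 0, 0, -0.02, 0, 0, 0],
  [0, 0, 0, 0, 0, 0, 0],
  [0, 0, 0, 0, 0, 0, 0],
])

```text
time_s: 3.08
position: [0.6387, -0.2431, 0.0339]
orientation: [3.141, 0.001, 2.556]
ft_force: [-0.3, -0.2, 0.1]
opening: 0.999
gripper_force: 0.0
```

Run:
```python
from cell import ctrl
import cv2,numpy as np
a=ctrl.get_image("scene")["color"][:,:,::-1];b=ctrl.get_image("top")["color"][:,:,::-1]
o=np.hstack([cv2.resize(a[180:380,130:330],(400,400)),cv2.resize(b[110:310,270:470],(400,400))]);cv2.imwrite("pics/g1.png",o)
s=ctrl.sense();print(s["position"],s["orientation"],s["joint_pos"],s["ft_force"])
```

```text
[ 0.63913383 -0.24299618  0.03439038] [3.14103672e+00 1.89007165e-03 2.55577403e+00] [ 0.55993763  0.81112708 -0.4010997   1.79792245  0.49939022  0.63257745
  0.84686611] [-0.29233446 -0.3387016  -0.63765076]
```

View pics/g1.png

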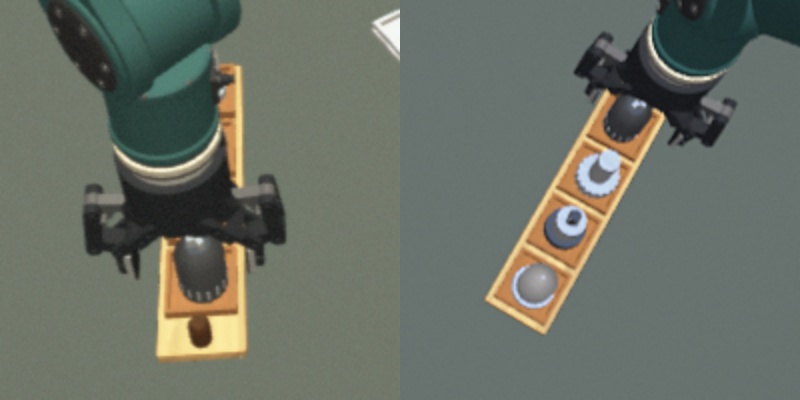

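The fingers straddle the chuck, with the left finger near (130,260) and the right near (255,255). The chuck body is at (203,268), roughly centred. Closing.

Call:
drive_tool([
  [0, 0, 0.012, 0, 0, 0, 0],
  [1, 0, 0, 0, 0, 0, 0],
  [1, 0, 0, 0, 0, 0, 0],
  [1, 0, 0, 0, 0, 0, 0],
  [1, 0, 0, 0, 0, 0, 0],
  [1, 0, 0, 0, 0, 0, 0],
  [1, 0, 0, 0, 0, 0, 0],
  [1, 0, 0, 0, 0, 0, 0],
  [1, 0, 0, 0, 0, 0, 0],
  [1, 0, 0, 0, 0, 0, 0],
  [1, 0, 0, 0, 0, 0, 0],
  [1, 0, 0, 0, 0, 0, 0],
])

```text
time_s: 4.18
position: [0.6394, -0.2398, 0.034]
orientation: [3.14, 0.001, 2.556]
ft_force: [1.3, 2.0, 6.0]
opening: 0.447
gripper_force: 61.2
```

Call:
drive_tool([
  [1, 0, 0, 0.03, 0, 0, 0],
  [1, 0, 0, 0.06, 0, 0, 0],
  [1, 0, 0, 0.1, 0, 0, 0],
  [1, 0, 0, 0.1, 0, 0, 0],
  [1, 0, 0, 0.1, 0, 0, 0],
  [1, 0, 0, 0.1, 0, 0, 0],
  [1, 0, 0, 0.06, 0, 0, 0],
  [1, 0, 0, 0.03, 0, 0, 0],
  [1, 0, 0, 0, 0, 0, 0],
])

```text
time_s: 4.93
position: [0.6385, -0.2409, 0.1506]
orientation: [3.142, 0.002, 2.555]
ft_force: [0.8, 0.2, -2.7]
opening: 0.453
gripper_force: 60.7
```

Call:
drive_tool([
  [1, -0.0184, 0.0575, 0, 0, 0, -0.0256],
  [1, -0.0368, 0.115, 0, 0, 0, -0.0512],
  [1, -0.0368, 0.115, 0, 0, 0, -0.0512],
  [1, -0.0368, 0.115, 0, 0, 0, -0.0512],
  [1, -0.0368, 0.115, 0, 0, 0, -0.0512],
  [1, -0.0368, 0.115, 0, 0, 0, -0.0512],
  [1, -0.0368, 0.115, 0, 0, 0, -0.0512],
  [1, -0.0368, 0.115, 0, 0, 0, -0.0512],
  [1, -0.0368, 0.115, 0, 0, 0, -0.0512],
  [1, -0.0368, 0.115, 0, 0, 0, -0.0512],
  [1, -0.0368, 0.115, 0, 0, 0, -0.0512],
  [1, -0.0368, 0.115, 0, 0, 0, -0.0512],
  [1, -0.0368, 0.115, 0, 0, 0, -0.0512],
  [1, -0.0368, 0.115, 0, 0, 0, -0.0512],
  [1, -0.0184, 0.0575, 0, 0, 0, -0.0256],
  [1, 0, 0, 0, 0, 0, 0],
  [1, 0, 0, 0, 0, 0, 0],
  [1, 0, 0, 0, 0, 0, 0],
])

```text
time_s: 6.43
position: [0.535, 0.0803, 0.1486]
orientation: [-3.14, 0.001, 1.48]
ft_force: [-0.4, -0.2, -3.6]
opening: 0.447
gripper_force: 60.8
```

Call:
drive_tool([
  [1, 0.008, 0.01, -0.04, 0, 0, 0],
  [1, 0, 0, -0.08, 0, 0, 0],
  [1, 0, 0, -0.1, 0, 0, 0],
  [1, 0, 0, -0.1, 0, 0, 0],
  [1, 0, 0, -0.1, 0, 0, 0],
  [1, 0, 0, -0.08, 0, 0, 0],
  [1, 0, 0, -0.06, 0, 0, 0],
  [1, 0, 0, -0.03, 0, 0, 0],
  [1, 0, 0, -0.015, 0, 0, 0],
  [1, 0, 0, -0.01, 0, 0, 0],
  [1, 0, 0, -0.005, 0, 0, 0],
  [1, 0, 0, 0, 0, 0, 0],
  [1, 0, 0, 0, 0, 0, 0],
])

```text
time_s: 7.52
position: [0.5374, 0.0837, 0.026]
orientation: [3.14, -0.0, 1.481]
ft_force: [-0.1, -0.6, -4.3]
opening: 0.45
gripper_force: 60.8
```

Run:
```python
from cell import ctrl
import cv2,numpy as np
a=ctrl.get_image("scene")["color"][:,:,::-1];b=ctrl.get_image("top")["color"][:,:,::-1]
o=np.hstack([cv2.resize(a[90:290,280:480],(400,400)),cv2.resize(b[110:310,90:290],(400,400))]);cv2.imwrite("pics/g2.png",o)
s=ctrl.sense();print(s["position"],s["ft_force"])
```

```text
[0.53726807 0.08371656 0.02592475] [-0.7357592   0.81208382 -3.36143993]
```

View pics/g2.png

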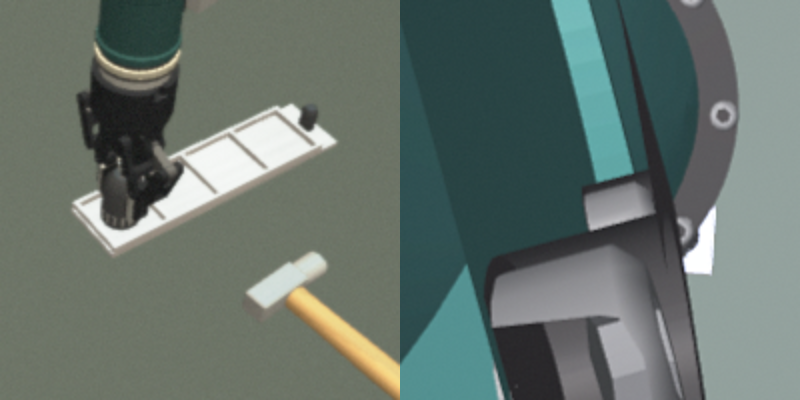

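The chuck's base at crop (118,222) sits inside the end compartment. Lowering the last few millimetres.

Call:
drive_tool([
  [1, 0, 0, -0.008, 0, 0, 0],
  [1, 0, 0, -0.006, 0, 0, 0],
  [1, 0, 0, -0.003, 0, 0, 0],
  [1, 0, 0, 0, 0, 0, 0],
  [1, 0, 0, 0, 0, 0, 0],
])

```text
time_s: 8.03
position: [0.5369, 0.0837, 0.0221]
orientation: [3.141, 0.0, 1.481]
ft_force: [-0.5, 0.6, -0.3]
opening: 0.452
gripper_force: 61.0
```

Call:
drive_tool([
  [0.4, 0, 0, 0, 0, 0, 0],
  [0.3, 0, 0, 0, 0, 0, 0],
  [0, 0, 0, 0, 0, 0, 0],
  [0, 0, 0, 0, 0, 0, 0],
  [0, 0, 0, 0, 0, 0, 0],
  [0, 0, 0, 0, 0, 0, 0],
  [0, 0, 0, 0, 0, 0, 0],
  [0, 0, 0, 0, 0, 0, 0],
  [0, 0, 0, 0.03, 0, 0, 0],
  [0, 0, 0, 0.08, 0, 0, 0],
  [0, 0, 0, 0.1, 0, 0, 0],
  [0, 0, 0, 0.12, 0, 0, 0],
  [0, 0, 0, 0.12, 0, 0, 0],
  [0, 0, 0, 0.12, 0, 0, 0],
  [0, 0, 0, 0.1, 0, 0, 0],
  [0, 0, 0, 0.05, 0, 0, 0],
  [0, 0, 0, 0, 0, 0, 0],
])

```text
time_s: 9.45
position: [0.5384, 0.0839, 0.1684]
orientation: [3.137, -0.001, 1.481]
ft_force: [0.9, 0.5, -0.2]
opening: 1.0
gripper_force: 0.0
```

Call:
drive_tool([
  [0, 0.0097, -0.06, 0, 0, 0, 0.0299],
  [0, 0.0194, -0.12, 0, 0, 0, 0.0598],
  [0, 0.0194, -0.12, 0, 0, 0, 0.0598],
  [0, 0.0194, -0.12, 0, 0, 0, 0.0598],
  [0, 0.0194, -0.12, 0, 0, 0, 0.0598],
  [0, 0.0194, -0.12, 0, 0, 0, 0.0598],
  [0, 0.0194, -0.12, 0, 0, 0, 0.0598],
  [0, 0.0194, -0.12, 0, 0, 0, 0.0598],
  [0, 0.0194, -0.12, 0, 0, 0, 0.0598],
  [0, 0.0194, -0.12, 0, 0, 0, 0.0598],
  [0, 0.0194, -0.12, 0, 0, 0, 0.0598],
  [0, 0.0194, -0.12, 0, 0, 0, 0.0598],
  [0, 0.0097, -0.06, 0, 0, 0, 0.0299],
  [0, 0, 0, 0, 0, 0, 0],
  [0, 0, 0, 0, 0, 0, 0],
  [0, 0, 0, 0, 0, 0, 0],
])

```text
time_s: 10.78
position: [0.5828, -0.2025, 0.165]
orientation: [3.141, -0.002, 2.558]
ft_force: [-0.4, 0.7, 0.7]
opening: 0.997
gripper_force: 0.0
```

Call:
drive_tool([
  [0, 0.01, -0.007, -0.05, 0, 0, 0],
  [0, 0, 0, -0.1, 0, 0, 0],
  [0, 0, 0, -0.1, 0, 0, 0],
  [0, 0, 0, -0.1, 0, 0, 0],
  [0, 0, 0, -0.1, 0, 0, 0],
  [0, 0, 0, -0.09, 0, 0, 0],
  [0, 0, 0, -0.06, 0, 0, 0],
  [0, 0, 0, -0.02, 0, 0, 0],
  [0, 0, 0, -0.01, 0, 0, 0],
  [0, 0, 0, 0, 0, 0, 0],
  [0, 0, 0, 0, 0, 0, 0],
])

```text
time_s: 11.7
position: [0.5862, -0.2056, 0.0407]
orientation: [3.141, 0.002, 2.557]
ft_force: [0.8, 0.7, 0.6]
opening: 1.001
gripper_force: 0.0
```

Call:
drive_tool([
  [0.3, -0.002, 0.005, 0, 0, 0, 0],
  [0.5, 0, 0, 0, 0, 0, 0],
  [0.6, 0, 0, 0, 0, 0, 0],
  [0.65, 0, 0, 0, 0, 0, 0],
  [0.7, 0, 0, 0, 0, 0, 0],
  [0.75, 0, 0, 0, 0, 0, 0],
  [0.8, 0, 0, 0, 0, 0, 0],
  [1, 0, 0, 0, 0, 0, 0],
  [1, 0, 0, 0, 0, 0, 0],
  [1, 0, 0, 0, 0, 0, 0],
  [1, 0, 0, 0, 0, 0, 0],
  [1, 0, 0, 0, 0, 0, 0],
  [1, 0, 0, 0, 0, 0, 0],
])

```text
time_s: 12.78
position: [0.585, -0.205, 0.0402]
orientation: [-3.141, 0.0, 2.557]
ft_force: [-0.8, -0.1, 5.5]
opening: 0.246
gripper_force: 58.5
```

Call:
drive_tool([
  [1, 0, 0, 0.03, 0, 0, 0],
  [1, 0, 0, 0.06, 0, 0, 0],
  [1, 0, 0, 0.1, 0, 0, 0],
  [1, 0, 0, 0.1, 0, 0, 0],
  [1, 0, 0, 0.1, 0, 0, 0],
  [1, 0, 0, 0.1, 0, 0, 0],
  [1, 0, 0, 0.1, 0, 0, 0],
  [1, 0, 0, 0.08, 0, 0, 0],
  [1, 0, 0, 0.03, 0, 0, 0],
  [1, 0, 0, 0, 0, 0, 0],
])

```text
time_s: 13.62
position: [0.586, -0.2048, 0.1818]
orientation: [3.14, 0.003, 2.557]
ft_force: [0.5, 1.0, -2.1]
opening: 0.238
gripper_force: 58.7
```

Run:
```python
from cell import ctrl
import cv2,numpy as np
a=ctrl.get_image("scene")["color"][:,:,::-1];b=ctrl.get_image("top")["color"][:,:,::-1]
o=np.hstack([cv2.resize(a[90:370,120:470],(500,400)),cv2.resize(b[130:310,170:310],(300,400))]);cv2.imwrite("pics/g3.png",o)
s=ctrl.sense();print(s["position"],s["orientation"],s["ft_force"])
```

```text
[ 0.58430335 -0.20471539  0.17941616] [-3.14117040e+00 -9.46649652e-04  2.55716619e+00] [-0.55452531  1.12354147 -2.06450397]
```

View pics/g3.png

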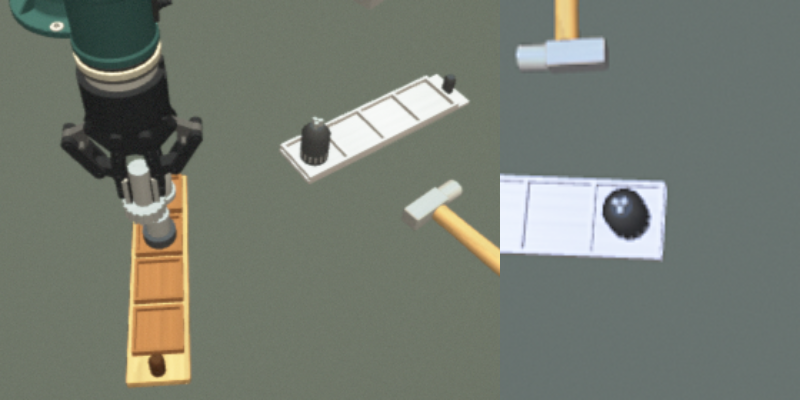

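The gear is held upright and the chuck stands in the end compartment.

Call:
drive_tool([
  [1, -0.0075, 0.063, 0, 0, 0, -0.0256],
  [1, -0.015, 0.126, 0, 0, 0, -0.0512],
  [1, -0.015, 0.126, 0, 0, 0, -0.0512],
  [1, -0.015, 0.126, 0, 0, 0, -0.0512],
  [1, -0.015, 0.126, 0, 0, 0, -0.0512],
  [1, -0.015, 0.126, 0, 0, 0, -0.0512],
  [1, -0.015, 0.126, 0, 0, 0, -0.0512],
  [1, -0.015, 0.126, 0, 0, 0, -0.0512],
  [1, -0.015, 0.126, 0, 0, 0, -0.0512],
  [1, -0.015, 0.126, 0, 0, 0, -0.0512],
  [1, -0.015, 0.126, 0, 0, 0, -0.0512],
  [1, -0.015, 0.126, 0, 0, 0, -0.0512],
  [1, -0.015, 0.126, 0, 0, 0, -0.0512],
  [1, -0.015, 0.126, 0, 0, 0, -0.0512],
  [1, -0.0075, 0.063, 0, 0, 0, -0.0256],
  [1, 0, 0, 0, 0, 0, 0],
  [1, 0, 0, 0, 0, 0, 0],
  [1, 0, 0, 0, 0, 0, 0],
])

```text
time_s: 15.22
position: [0.5424, 0.1464, 0.1789]
orientation: [-3.14, 0.002, 1.482]
ft_force: [0.7, -0.3, -2.2]
opening: 0.238
gripper_force: 58.7
```

Call:
drive_tool([
  [1, 0, 0.008, -0.05, 0, 0, 0],
  [1, 0, 0, -0.1, 0, 0, 0],
  [1, 0, 0, -0.12, 0, 0, 0],
  [1, 0, 0, -0.12, 0, 0, 0],
  [1, 0, 0, -0.12, 0, 0, 0],
  [1, 0, 0, -0.1, 0, 0, 0],
  [1, 0, 0, -0.07, 0, 0, 0],
  [1, 0, 0, -0.03, 0, 0, 0],
  [1, 0, 0, -0.015, 0, 0, 0],
  [1, 0, 0, -0.01, 0, 0, 0],
  [1, 0, 0, 0, 0, 0, 0],
  [1, 0, 0, 0, 0, 0, 0],
])

```text
time_s: 16.22
position: [0.5437, 0.1496, 0.0336]
orientation: [3.14, -0.001, 1.482]
ft_force: [0.2, -0.6, -2.1]
opening: 0.242
gripper_force: 58.8
```

Call:
drive_tool([
  [1, 0, 0, -0.012, 0, 0, 0],
  [1, 0, 0, -0.006, 0, 0, 0],
  [1, 0, 0, -0.005, 0, 0, 0],
  [1, 0, 0, -0.003, 0, 0, 0],
  [1, 0, 0, 0, 0, 0, 0],
  [1, 0, 0, 0, 0, 0, 0],
])

```text
time_s: 16.72
position: [0.5432, 0.1497, 0.0282]
orientation: [3.141, -0.0, 1.482]
ft_force: [-1.3, -1.1, 2.7]
opening: 0.244
gripper_force: 59.5
```

Contact (force went from -2 to +2.7 N). Release and lift.

Call:
drive_tool([
  [0.6, 0, 0, 0, 0, 0, 0],
  [0.5, 0, 0, 0, 0, 0, 0],
  [0, 0, 0, 0, 0, 0, 0],
  [0, 0, 0, 0, 0, 0, 0],
  [0, 0, 0, 0, 0, 0, 0],
  [0, 0, 0, 0, 0, 0, 0],
  [0, 0, 0, 0, 0, 0, 0],
  [0, 0, 0, 0, 0, 0, 0],
  [0, 0, 0, 0.03, 0, 0, 0],
  [0, 0, 0, 0.08, 0, 0, 0],
  [0, 0, 0, 0.1, 0, 0, 0],
  [0, 0, 0, 0.12, 0, 0, 0],
  [0, 0, 0, 0.12, 0, 0, 0],
  [0, 0, 0, 0.12, 0, 0, 0],
  [0, 0, 0, 0.1, 0, 0, 0],
  [0, 0, 0, 0.05, 0, 0, 0],
  [0, 0, 0, 0, 0, 0, 0],
])

```text
time_s: 18.13
position: [0.5446, 0.1501, 0.1743]
orientation: [3.137, -0.002, 1.482]
ft_force: [0.3, 0.6, -0.7]
opening: 0.996
gripper_force: 0.0
```

Call:
drive_tool([
  [0, -0.0029, -0.0608, 0, 0, 0, 0.0276],
  [0, -0.0058, -0.1215, 0, 0, 0, 0.0552],
  [0, -0.0058, -0.1215, 0, 0, 0, 0.0552],
  [0, -0.0058, -0.1215, 0, 0, 0, 0.0552],
  [0, -0.0058, -0.1215, 0, 0, 0, 0.0552],
  [0, -0.0058, -0.1215, 0, 0, 0, 0.0552],
  [0, -0.0058, -0.1215, 0, 0, 0, 0.0552],
  [0, -0.0058, -0.1215, 0, 0, 0, 0.0552],
  [0, -0.0058, -0.1215, 0, 0, 0, 0.0552],
  [0, -0.0058, -0.1215, 0, 0, 0, 0.0552],
  [0, -0.0058, -0.1215, 0, 0, 0, 0.0552],
  [0, -0.0058, -0.1215, 0, 0, 0, 0.0552],
  [0, -0.0058, -0.1215, 0, 0, 0, 0.0552],
  [0, -0.0029, -0.0608, 0, 0, 0, 0.0276],
  [0, 0, 0, 0, 0, 0, 0],
  [0, 0, 0, 0, 0, 0, 0],
  [0, 0, 0, 0, 0, 0, 0],
])

```text
time_s: 19.55
position: [0.5276, -0.1647, 0.171]
orientation: [3.141, -0.002, 2.559]
ft_force: [-0.2, 0.8, 0.3]
opening: 1.0
gripper_force: 0.0
```

Call:
drive_tool([
  [0, 0.005, -0.003, -0.05, 0, 0, 0],
  [0, 0, 0, -0.1, 0, 0, 0],
  [0, 0, 0, -0.11, 0, 0, 0],
  [0, 0, 0, -0.11, 0, 0, 0],
  [0, 0, 0, -0.11, 0, 0, 0],
  [0, 0, 0, -0.1, 0, 0, 0],
  [0, 0, 0, -0.06, 0, 0, 0],
  [0, 0, 0, -0.03, 0, 0, 0],
  [0, 0, 0, -0.01, 0, 0, 0],
  [0, 0, 0, 0, 0, 0, 0],
  [0, 0, 0, 0, 0, 0, 0],
])

```text
time_s: 20.47
position: [0.5297, -0.1667, 0.0364]
orientation: [3.141, 0.001, 2.559]
ft_force: [-1.3, -0.4, 0.7]
opening: 1.002
gripper_force: 0.0
```

Call:
drive_tool([
  [0.3, 0, 0, 0, 0, 0, 0],
  [0.4, 0, 0, 0, 0, 0, 0],
  [0.5, 0, 0, 0, 0, 0, 0],
  [0.55, 0, 0, 0, 0, 0, 0],
  [0.6, 0, 0, 0, 0, 0, 0],
  [0.65, 0, 0, 0, 0, 0, 0],
  [0.7, 0, 0, 0, 0, 0, 0],
  [1, 0, 0, 0, 0, 0, 0],
  [1, 0, 0, 0, 0, 0, 0],
  [1, 0, 0, 0, 0, 0, 0],
  [1, 0, 0, 0, 0, 0, 0],
  [1, 0, 0, 0, 0, 0, 0],
  [1, 0, 0, 0, 0, 0, 0],
])

```text
time_s: 21.55
position: [0.5296, -0.1664, 0.0363]
orientation: [3.141, 0.001, 2.559]
ft_force: [-0.3, 1.6, 5.4]
opening: 0.334
gripper_force: 58.9
```

Call:
drive_tool([
  [1, 0, 0, 0.03, 0, 0, 0],
  [1, 0, 0, 0.06, 0, 0, 0],
  [1, 0, 0, 0.1, 0, 0, 0],
  [1, 0, 0, 0.1, 0, 0, 0],
  [1, 0, 0, 0.1, 0, 0, 0],
  [1, 0, 0, 0.1, 0, 0, 0],
  [1, 0, 0, 0.1, 0, 0, 0],
  [1, 0, 0, 0.08, 0, 0, 0],
  [1, 0, 0, 0.03, 0, 0, 0],
  [1, 0, 0, 0, 0, 0, 0],
])

```text
time_s: 22.38
position: [0.5292, -0.1674, 0.1772]
orientation: [3.141, 0.002, 2.558]
ft_force: [0.3, 0.2, -4.7]
opening: 0.333
gripper_force: 59.6
```

Run:
```python
from cell import ctrl
import cv2,numpy as np
a=ctrl.get_image("scene")["color"][:,:,::-1];b=ctrl.get_image("top")["color"][:,:,::-1]
o=np.hstack([cv2.resize(a[90:370,120:470],(500,400)),cv2.resize(b[130:310,110:250],(300,400))]);cv2.imwrite("pics/g4.png",o)
s=ctrl.sense();print(s["position"],s["orientation"],s["ft_force"])
```

```text
[ 0.52780548 -0.16713093  0.17509152] [-3.14064495e+00 -1.44239835e-03  2.55794487e+00] [ 0.14448742  0.48074297 -5.23423529]
```

View pics/g4.png

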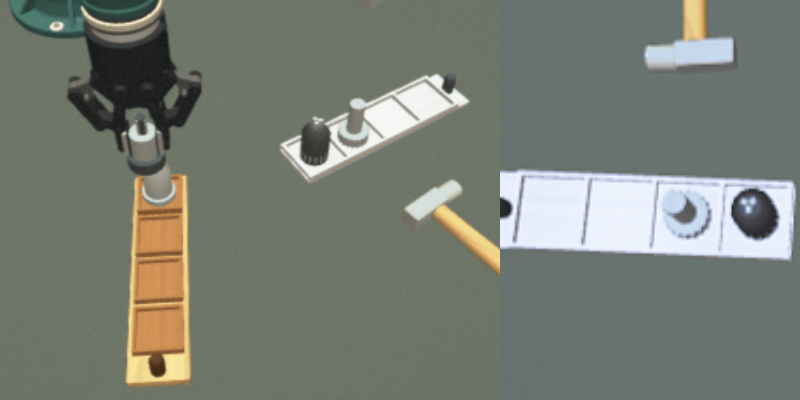

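Chuck and gear stand in the right compartments, and the cutter is held upright. Moving to the third compartment.

Call:
drive_tool([
  [1, 0.0033, 0.0635, 0, 0, 0, -0.024],
  [1, 0.0067, 0.127, 0, 0, 0, -0.048],
  [1, 0.0067, 0.127, 0, 0, 0, -0.048],
  [1, 0.0067, 0.127, 0, 0, 0, -0.048],
  [1, 0.0067, 0.127, 0, 0, 0, -0.048],
  [1, 0.0067, 0.127, 0, 0, 0, -0.048],
  [1, 0.0067, 0.127, 0, 0, 0, -0.048],
  [1, 0.0067, 0.127, 0, 0, 0, -0.048],
  [1, 0.0067, 0.127, 0, 0, 0, -0.048],
  [1, 0.0067, 0.127, 0, 0, 0, -0.048],
  [1, 0.0067, 0.127, 0, 0, 0, -0.048],
  [1, 0.0067, 0.127, 0, 0, 0, -0.048],
  [1, 0.0067, 0.127, 0, 0, 0, -0.048],
  [1, 0.0067, 0.127, 0, 0, 0, -0.048],
  [1, 0.0067, 0.127, 0, 0, 0, -0.048],
  [1, 0.0033, 0.0635, 0, 0, 0, -0.024],
  [1, 0, 0, 0, 0, 0, 0],
  [1, 0, 0, 0, 0, 0, 0],
  [1, 0, 0, 0, 0, 0, 0],
])

```text
time_s: 24.07
position: [0.548, 0.2122, 0.1743]
orientation: [-3.139, 0.003, 1.478]
ft_force: [-0.4, 0.3, -4.1]
opening: 0.333
gripper_force: 59.6
```

Call:
drive_tool([
  [1, 0, 0.006, -0.05, 0, 0, 0],
  [1, 0, 0, -0.1, 0, 0, 0],
  [1, 0, 0, -0.12, 0, 0, 0],
  [1, 0, 0, -0.12, 0, 0, 0],
  [1, 0, 0, -0.12, 0, 0, 0],
  [1, 0, 0, -0.1, 0, 0, 0],
  [1, 0, 0, -0.07, 0, 0, 0],
  [1, 0, 0, -0.03, 0, 0, 0],
  [1, 0, 0, -0.015, 0, 0, 0],
  [1, 0, 0, -0.01, 0, 0, 0],
  [1, 0, 0, 0, 0, 0, 0],
  [1, 0, 0, 0, 0, 0, 0],
])

```text
time_s: 25.07
position: [0.5498, 0.2154, 0.0295]
orientation: [3.14, -0.001, 1.478]
ft_force: [-0.5, -0.2, -5.0]
opening: 0.336
gripper_force: 59.7
```

Call:
drive_tool([
  [1, 0, 0, -0.012, 0, 0, 0],
  [1, 0, 0, -0.006, 0, 0, 0],
  [1, 0, 0, -0.005, 0, 0, 0],
  [1, 0, 0, -0.003, 0, 0, 0],
  [1, 0, 0, 0, 0, 0, 0],
  [1, 0, 0, 0, 0, 0, 0],
])

```text
time_s: 25.57
position: [0.5492, 0.2154, 0.0243]
orientation: [3.141, -0.0, 1.478]
ft_force: [-0.9, -1.4, 4.3]
opening: 0.331
gripper_force: 60.7
```

Call:
drive_tool([
  [0.55, 0, 0, 0, 0, 0, 0],
  [0.4, 0, 0, 0, 0, 0, 0],
  [0, 0, 0, 0, 0, 0, 0],
  [0, 0, 0, 0, 0, 0, 0],
  [0, 0, 0, 0, 0, 0, 0],
  [0, 0, 0, 0, 0, 0, 0],
  [0, 0, 0, 0, 0, 0, 0],
  [0, 0, 0, 0, 0, 0, 0],
  [0, 0, 0, 0.03, 0, 0, 0],
  [0, 0, 0, 0.08, 0, 0, 0],
  [0, 0, 0, 0.1, 0, 0, 0],
  [0, 0, 0, 0.12, 0, 0, 0],
  [0, 0, 0, 0.12, 0, 0, 0],
  [0, 0, 0, 0.12, 0, 0, 0],
  [0, 0, 0, 0.1, 0, 0, 0],
  [0, 0, 0, 0.06, 0, 0, 0],
  [0, 0, 0, 0, 0, 0, 0],
])

```text
time_s: 26.98
position: [0.5507, 0.2161, 0.1725]
orientation: [3.137, -0.003, 1.478]
ft_force: [-0.1, 0.3, -0.7]
opening: 1.001
gripper_force: 0.0
```

Call:
drive_tool([
  [0, -0.0136, -0.0617, 0, 0, 0, 0.0257],
  [0, -0.0272, -0.1234, 0, 0, 0, 0.0513],
  [0, -0.0272, -0.1234, 0, 0, 0, 0.0513],
  [0, -0.0272, -0.1234, 0, 0, 0, 0.0513],
  [0, -0.0272, -0.1234, 0, 0, 0, 0.0513],
  [0, -0.0272, -0.1234, 0, 0, 0, 0.0513],
  [0, -0.0272, -0.1234, 0, 0, 0, 0.0513],
  [0, -0.0272, -0.1234, 0, 0, 0, 0.0513],
  [0, -0.0272, -0.1234, 0, 0, 0, 0.0513],
  [0, -0.0272, -0.1234, 0, 0, 0, 0.0513],
  [0, -0.0272, -0.1234, 0, 0, 0, 0.0513],
  [0, -0.0272, -0.1234, 0, 0, 0, 0.0513],
  [0, -0.0272, -0.1234, 0, 0, 0, 0.0513],
  [0, -0.0272, -0.1234, 0, 0, 0, 0.0513],
  [0, -0.0136, -0.0617, 0, 0, 0, 0.0257],
  [0, 0, 0, 0, 0, 0, 0],
  [0, 0, 0, 0, 0, 0, 0],
  [0, 0, 0, 0, 0, 0, 0],
])

```text
time_s: 28.48
position: [0.4729, -0.1289, 0.1691]
orientation: [3.141, -0.001, 2.556]
ft_force: [-0.5, 0.4, 0.3]
opening: 1.001
gripper_force: 0.0
```

Down to about 0.034.

Call:
drive_tool([
  [0, 0.004, 0, -0.05, 0, 0, 0],
  [0, 0, 0, -0.1, 0, 0, 0],
  [0, 0, 0, -0.11, 0, 0, 0],
  [0, 0, 0, -0.11, 0, 0, 0],
  [0, 0, 0, -0.11, 0, 0, 0],
  [0, 0, 0, -0.1, 0, 0, 0],
  [0, 0, 0, -0.06, 0, 0, 0],
  [0, 0, 0, -0.03, 0, 0, 0],
  [0, 0, 0, -0.01, 0, 0, 0],
  [0, 0, 0, 0, 0, 0, 0],
  [0, 0, 0, 0, 0, 0, 0],
])

```text
time_s: 29.4
position: [0.4742, -0.1297, 0.0339]
orientation: [3.141, 0.001, 2.557]
ft_force: [-0.7, -0.6, 0.7]
opening: 1.001
gripper_force: 0.0
```

Call:
drive_tool([
  [0.2, 0, 0, 0, 0, 0, 0],
  [0.3, 0, 0, 0, 0, 0, 0],
  [0.4, 0, 0, 0, 0, 0, 0],
  [0.45, 0, 0, 0, 0, 0, 0],
  [0.5, 0, 0, 0, 0, 0, 0],
  [0.55, 0, 0, 0, 0, 0, 0],
  [0.6, 0, 0, 0, 0, 0, 0],
  [1, 0, 0, 0, 0, 0, 0],
  [1, 0, 0, 0, 0, 0, 0],
  [1, 0, 0, 0, 0, 0, 0],
  [1, 0, 0, 0, 0, 0, 0],
  [1, 0, 0, 0, 0, 0, 0],
  [1, 0, 0, 0, 0, 0, 0],
])

```text
time_s: 30.48
position: [0.4736, -0.1305, 0.0339]
orientation: [-3.141, 0.0, 2.556]
ft_force: [-1.0, -0.2, 5.5]
opening: 0.402
gripper_force: 59.1
```

Call:
drive_tool([
  [1, 0, 0, 0.03, 0, 0, 0],
  [1, 0, 0, 0.06, 0, 0, 0],
  [1, 0, 0, 0.1, 0, 0, 0],
  [1, 0, 0, 0.1, 0, 0, 0],
  [1, 0, 0, 0.1, 0, 0, 0],
  [1, 0, 0, 0.1, 0, 0, 0],
  [1, 0, 0, 0.1, 0, 0, 0],
  [1, 0, 0, 0.1, 0, 0, 0],
  [1, 0, 0, 0.03, 0, 0, 0],
  [1, 0, 0, 0, 0, 0, 0],
])

```text
time_s: 31.32
position: [0.4741, -0.1305, 0.1786]
orientation: [3.141, 0.002, 2.555]
ft_force: [0.9, -0.3, -4.5]
opening: 0.401
gripper_force: 60.7
```

Run:
```python
from cell import ctrl
import cv2,numpy as np
a=ctrl.get_image("scene")["color"][:,:,::-1];b=ctrl.get_image("top")["color"][:,:,::-1]
o=np.hstack([cv2.resize(a[90:370,120:470],(500,400)),cv2.resize(b[130:310,110:250],(300,400))]);cv2.imwrite("pics/g5.png",o)
s=ctrl.sense();print(s["position"],s["orientation"],s["ft_force"])
```

```text
[ 0.47251357 -0.13034429  0.17666172] [-3.14069791e+00 -1.59125348e-03  2.55549355e+00] [ 0.06009921  0.06973627 -5.11555781]
```

View pics/g5.png

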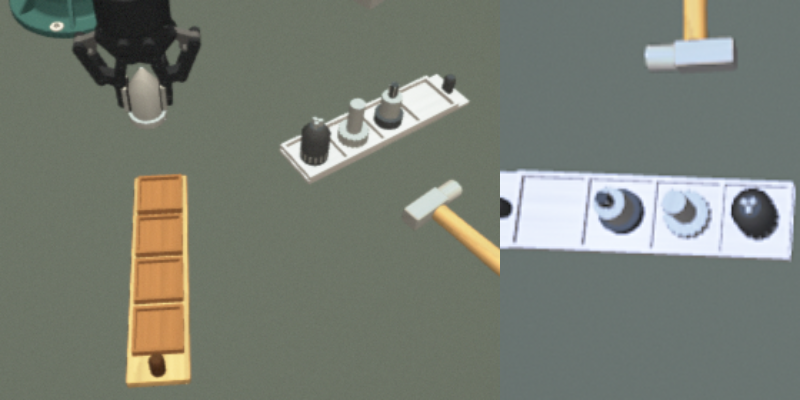

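Three pieces are standing correctly, and the lathe centre is held upright.

Call:
drive_tool([
  [1, 0.0128, 0.064, 0, 0, 0, -0.0224],
  [1, 0.0255, 0.128, 0, 0, 0, -0.0448],
  [1, 0.0255, 0.128, 0, 0, 0, -0.0448],
  [1, 0.0255, 0.128, 0, 0, 0, -0.0448],
  [1, 0.0255, 0.128, 0, 0, 0, -0.0448],
  [1, 0.0255, 0.128, 0, 0, 0, -0.0448],
  [1, 0.0255, 0.128, 0, 0, 0, -0.0448],
  [1, 0.0255, 0.128, 0, 0, 0, -0.0448],
  [1, 0.0255, 0.128, 0, 0, 0, -0.0448],
  [1, 0.0255, 0.128, 0, 0, 0, -0.0448],
  [1, 0.0255, 0.128, 0, 0, 0, -0.0448],
  [1, 0.0255, 0.128, 0, 0, 0, -0.0448],
  [1, 0.0255, 0.128, 0, 0, 0, -0.0448],
  [1, 0.0255, 0.128, 0, 0, 0, -0.0448],
  [1, 0.0255, 0.128, 0, 0, 0, -0.0448],
  [1, 0.0255, 0.128, 0, 0, 0, -0.0448],
  [1, 0.0128, 0.064, 0, 0, 0, -0.0224],
  [1, 0, 0, 0, 0, 0, 0],
  [1, 0, 0, 0, 0, 0, 0],
  [1, 0, 0, 0, 0, 0, 0],
])

```text
time_s: 33.08
position: [0.554, 0.2776, 0.1755]
orientation: [-3.138, 0.004, 1.481]
ft_force: [0.9, 0.0, -4.6]
opening: 0.401
gripper_force: 60.6
```

Place height is about 0.0219.

Call:
drive_tool([
  [1, 0, 0.006, -0.06, 0, 0, 0],
  [1, 0, 0, -0.11, 0, 0, 0],
  [1, 0, 0, -0.12, 0, 0, 0],
  [1, 0, 0, -0.12, 0, 0, 0],
  [1, 0, 0, -0.12, 0, 0, 0],
  [1, 0, 0, -0.1, 0, 0, 0],
  [1, 0, 0, -0.07, 0, 0, 0],
  [1, 0, 0, -0.03, 0, 0, 0],
  [1, 0, 0, -0.015, 0, 0, 0],
  [1, 0, 0, -0.01, 0, 0, 0],
  [1, 0, 0, 0, 0, 0, 0],
  [1, 0, 0, 0, 0, 0, 0],
])

```text
time_s: 34.08
position: [0.5561, 0.281, 0.0275]
orientation: [3.14, -0.001, 1.48]
ft_force: [-0.1, -0.4, -5.0]
opening: 0.405
gripper_force: 60.6
```

Call:
drive_tool([
  [1, 0, 0, -0.012, 0, 0, 0],
  [1, 0, 0, -0.007, 0, 0, 0],
  [1, 0, 0, -0.006, 0, 0, 0],
  [1, 0, 0, -0.003, 0, 0, 0],
  [1, 0, 0, 0, 0, 0, 0],
  [1, 0, 0, 0, 0, 0, 0],
])

```text
time_s: 34.58
position: [0.5556, 0.2807, 0.022]
orientation: [3.141, -0.0, 1.481]
ft_force: [-2.2, -1.1, 5.6]
opening: 0.404
gripper_force: 61.6
```

Call:
drive_tool([
  [0.45, 0, 0, 0, 0, 0, 0],
  [0.3, 0, 0, 0, 0, 0, 0],
  [0, 0, 0, 0, 0, 0, 0],
  [0, 0, 0, 0, 0, 0, 0],
  [0, 0, 0, 0, 0, 0, 0],
  [0, 0, 0, 0, 0, 0, 0],
  [0, 0, 0, 0, 0, 0, 0],
  [0, 0, 0, 0, 0, 0, 0],
  [0, 0, 0, 0.03, 0, 0, 0],
  [0, 0, 0, 0.08, 0, 0, 0],
  [0, 0, 0, 0.12, 0, 0, 0],
  [0, 0, 0, 0.12, 0, 0, 0],
  [0, 0, 0, 0.12, 0, 0, 0],
  [0, 0, 0, 0.12, 0, 0, 0],
  [0, 0, 0, 0.12, 0, 0, 0],
  [0, 0, 0, 0.1, 0, 0, 0],
  [0, 0, 0, 0.06, 0, 0, 0],
  [0, 0, 0, 0, 0, 0, 0],
])

```text
time_s: 36.08
position: [0.5569, 0.2816, 0.1982]
orientation: [3.137, -0.003, 1.48]
ft_force: [1.4, 0.1, 0.4]
opening: 1.0
gripper_force: 0.0
```

Call:
drive_tool([
  [0, 0, -0.06, 0, 0, 0, 0],
  [0, 0, -0.12, 0, 0, 0, 0],
  [0, 0, -0.12, 0, 0, 0, 0],
  [0, 0, -0.12, 0, 0, 0, 0],
  [0, 0, -0.12, 0, 0, 0, 0],
  [0, 0, -0.12, 0, 0, 0, 0],
  [0, 0, -0.12, 0, 0, 0, 0],
  [0, 0, -0.12, 0, 0, 0, 0],
  [0, 0, -0.12, 0, 0, 0, 0],
  [0, 0, -0.12, 0, 0, 0, 0],
  [0, 0, -0.12, 0, 0, 0, 0],
  [0, 0, -0.12, 0, 0, 0, 0],
  [0, 0, -0.12, 0, 0, 0, 0],
  [0, 0, -0.06, 0, 0, 0, 0],
  [0, 0, 0, 0, 0, 0, 0],
  [0, 0, 0, 0, 0, 0, 0],
])

```text
time_s: 37.42
position: [0.5543, -0.0317, 0.1939]
orientation: [-3.139, -0.0, 1.479]
ft_force: [-0.1, 0.2, -0.7]
opening: 1.0
gripper_force: 0.0
```

Run:
```python
from cell import ctrl
import cv2,numpy as np
a=ctrl.get_image("scene")["color"][:,:,::-1];b=ctrl.get_image("top")["color"][:,:,::-1]
o=np.hstack([cv2.resize(a[110:250,290:465],(500,400)),cv2.resize(b[180:280,90:265],(300,171)).repeat(1,0).__class__((400,300,3),np.uint8)*0]);o[:171,500:]=cv2.resize(b[180:280,90:265],(300,171));cv2.imwrite("pics/g6.png",o)
s=ctrl.sense();print(s["position"],s["ft_force"])
```

```text
[ 0.55499994 -0.0294788   0.19449269] [ 0.30250276  0.35915508 -0.44934305]
```

View pics/g6.png

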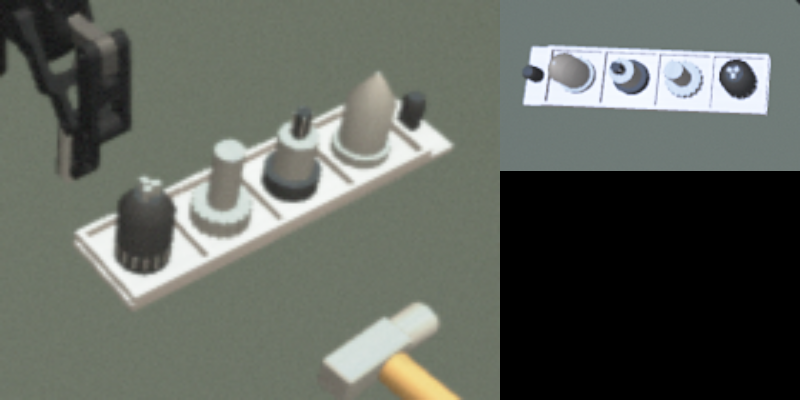

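All four pieces stand upright in separate compartments: the lathe centre (365,120) next to the tray post, then cutter (295,165), gear (222,195) and chuck (145,235) at the far end. The arm is clear of them, so I'm handing in.

```bash
python3 -c "
from cell import ctrl
print(ctrl.close_job())"
```

```text
the job is handed in; nothing more can be done
None
```

The job is handed in at about 37 s: all four pieces stand upright in the tray in reverse order, with the lathe centre nearest the tray's post, then the end-mill holder, the gear shaft and the drill chuck farthest from it (the hand-in returned no verdict).

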